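Point out the uncapped tube and its reject bowl, then confirm

TASK

One of the three metal tubes lying on the packing table has lost its screw cap: show it to the inspection camera by pointing at it with the fingertips from just above, a few centimetres clear, for two seconds, then point in the same way for two seconds at the wide round steel bowl where it must go, and then confirm by pressing the larger of the two push-buttons on the grey box fully down and letting it come up again. Do not touch the tubes or the bowl, do not press the small button, and leave everything else where it stands.

Things in the scene. Friction and masses are not known exactly. Their poses are not given: they have to be found in the camera images.
- tube_uncapped: The tube without a cap: loose aluminium tube on its side; body 130 mm, round and 32 mm across (highest, 32 mm above the table) at the shoulder, tapering to a flat tail 50 mm wide, 3 mm thick. Origin: on the table under the axis, 75 mm from the tail's end, 55 mm from the shoulder; x towards the shoulder, z up. A bare threaded neck, 10 mm thick, ends 71 mm from the origin along +x.
- tube_capped_a: A sound tube: loose aluminium tube on its side; body 130 mm, round and 32 mm across (highest, 32 mm above the table) at the shoulder, tapering to a flat tail 50 mm wide, 3 mm thick. Origin: on the table under the axis, 75 mm from the tail's end, 55 mm from the shoulder; x towards the shoulder, z up. A white screw cap, 26 mm across and 25 mm long, ends 85 mm from the origin along +x.
- tube_capped_b: The other sound tube, the same in every way as tube_capped_a, with its white screw cap.
- bowl: Open round steel bowl, 116 mm across the rim, 45 mm high, 300 g, loose on the table. Origin: centre of its underside, z up.
- bowl_rim (a point): Centre of the bowl's mouth, level with the rim, 45 mm above the table.
- panel: Grey painted box, 85 x 150 x 45 mm (x, y, z), fixed to the table, with two round dark grey push-buttons on top, alike but for size: the large one 33 mm towards the box's +y, the small one 42 mm towards its -y. Origin: centre of its underside.
- big_button (a joint): Travel of the large button, m: 0 up, 0.006 fully down; it moves straight down. A spring brings it back; it starts to move at about 1.5 N and is fully down at 5 N.
- big_button_top (a point): Centre of the large button's face: 40 mm across, 67 mm above the table when up, 10 mm above its 56 mm wide collar.
- small_button (a joint): Travel of the small button, m: 0 up, 0.006 fully down; same spring.
- small_button_top (a point): Centre of the small button's face: 20 mm across, 67 mm above the table when up.
- tray: Open rectangular cardboard tray, 140 x 100 x 50 mm, loose bystander. Origin: centre of its underside.
- carton: Closed white carton lying flat, 175 x 45 x 40 mm, loose bystander. Origin: centre of its underside.
- pot: Small white ceramic cup, 64 mm across the rim, 60 mm high, loose bystander. Origin: centre of its underside.
- tape: Roll of pale tape lying flat, 84 mm across, 25 mm high, loose bystander. Origin: centre of its underside.
- weight: Brass weight with a knob, 42 mm across, 64 mm high, loose bystander. Origin: centre of its underside.
There are look-alikes about, which are no part of the job. What is shaped like the tube_uncapped but blue or turquoise is not meant. What is shaped like the panel but pink is not meant.

How it is judged:
By the outcome, as a careful person would: the job done as asked, in the order asked, and still so for the second after the job is handed in, with the robot touching nothing.
It also fails if it takes over 48 s, if anything falls off the work surface, if the arm or the gripper's body presses on something with over 40 N, if the wrist force passes 120 N, or if a joint passes its speed limit or range.

ROBOT

A 7-joint arm with a two-finger parallel gripper is mounted at the origin on the work surface. World frame = base frame: x ahead of the robot, y to its left, z up, the work surface at z = 0. Lengths are in m, angles in rad, forces in N, time in s.
With the tool pointing down it reaches from about 0.4 to 0.9 m from the base axis. Payload 5.5 kg.
Tool frame: the origin (TCP) lies between the finger pads, 19 mm behind the fingertips; this is the grasp point; z points along the fingers, y is the line along which they close (so a half turn about z gives the same grasp; the last joint's range is limited). The gripper opens to 92 mm and grips with 3 to 60 N. Pads are 19 mm wide; open, the fingers measure 130 mm over their backs; the gripper's body (75 mm by 190 mm) begins 47 mm behind the grasp point.
Start: joints at [1.605, 0.501, -0.427, 1.55, 0.221, 1.138, -0.21], TCP at [0.147, -0.633, 0.246] pointing down, gripper open.
Joint ranges: [-2.88, 2.88], [-0.31, 2.03], [-1.54, 1.56], [0.2, 2.42], [-1.41, 4.55], [0.19, 2.02], [-2.57, 2.57]. Speed limits (rad/s): [2.57, 2.57, 3.14, 3.14, 3.14, 3.14, 3.14].

INTERFACE

Orientations are given as a 3x3 rotation matrix whose columns are the frame's x, y, z axes.
In Python, from station import env gives the robot as it stands.
- The arm moves only by the tool apply_moves, never from a script. Its argument "targets" is text: rows parted by semicolons, each of 7 numbers parted by spaces: the shift along the world's x, y, z in m, then the turn, a rotation vector about the world's x, y, z in degrees, then the closure in counts, from 0 (fully open) to 255 (shut). In form: x y z ax ay az gripper; .... A call has 1 to 20 rows; each row is the pose to reach, as a shift and turn from the pose commanded when the call began; what a row does not reach only later rows make up. A row lasts 1/12 s, in which the tool goes at most 41.7 mm and 7.16 degrees, less where a joint would pass 70% of its speed; a pose out of reach is approached as far as the arm can. A call with a gripper value outside its range is refused whole. The fingers move at their own pace and stop on an object; the grip force is fixed at half the most. Time passes only in rows, so rows that repeat a pose let the fingers close. It gives the time, the measured TCP pose, the force, the opening and the grip force at its end, in the units of the state.
- env.get_obs(): the state, without advancing time (a new reading comes with each control period).
- env.camera(name): name is "scene" or "top"; returns a dict with "image" (384x512x3 uint8, blue, green, red), "z_map" (384x512 float32, m along the optical axis (not along the pixel's ray), 0 where there is no reading), "fx", "fy", "cx", "cy" (pixels), "T" (4x4, takes a point from camera to world coordinates). Camera axes: x right, y up, looking along -z (the intrinsics and any distortion apply to the point x, -y, -z); pixel columns grow to the right and rows downward; lengths in m; the calibration is good to about 2 mm. A picture is of the moment at which its call begins.
- env.hand_in(): hands the job in; it is judged then, once.
The state is a dict: "t": time; "q": joint angles; "joint_velocities": joint speeds; "joint_torque": joint torques, N m; "tool_pos": TCP position; "ee_rot": TCP orientation; "contact_force": force on the tool from outside, world axes, zero at the start; "moment": the same for the moment, N m; "grip_width": opening from 0.0 (shut) to 1.0 (fully open); "grip_force": force on a finger pad.
Only numpy, scipy, OpenCV 4.12 (cv2) and the standard library are available. Lean on these libraries where they do the work, as an engineer would, in place of code of your own. Each camera call takes 0.05 s, during which the arm holds its last target. There are 200 camera calls.

## Working session

There is one attempt and no reset: what is moved stays moved. The work goes in short steps, Python scripts to look and compute and a tool call to move; the robot and the scene stay as the last step left them, time stands still between calls to the robot, and variables do not carry over. Pictures are saved under pics/ and viewed, at most 10 in all, crops included, and the job is handed in when it is done.

Besides the shell and the picture viewer there is one more tool, called by a JSON object that holds its "name" and its "arguments". apply_moves: Moves the arm, as the interface text tells. Its arguments: {"type":"object","properties":{"targets":{"type":"string"}},"required":["targets"]}

```bash
mkdir -p pics; python3 - <<'E'
from station import env
import cv2,numpy as np
for n in("top","scene"):
    c=env.camera(n); cv2.imwrite(f"pics/{n}0.png",cv2.resize(c["image"],(800,600),interpolation=cv2.INTER_CUBIC))
    np.savez(f"{n}.npz",**c); print(n,c["fx"],c["fy"],c["cx"],c["cy"],c["T"].round(3).tolist(),[k for k in c])
o=env.get_obs(); print(o["t"],o["tool_pos"],o["ee_rot"],o["grip_width"])
E
```

```text
top 444.3241894129453 444.3241894129453 249.84974648098805 184.55113492612122 [[-0.01, 0.988, -0.154, 0.256], [-1.0, -0.008, 0.013, 0.038], [0.011, 0.154, 0.988, 1.522], [0.0, 0.0, 0.0, 1.0]] ['image', 'z_map', 'fx', 'fy', 'cx', 'cy', 'T']
scene 492.6446123021377 492.6446123021377 252.571237165072 186.4814529735264 [[-0.174, -0.617, 0.767, 1.475], [0.984, -0.126, 0.122, 0.209], [0.021, 0.777, 0.63, 0.888], [0.0, 0.0, 0.0, 1.0]] ['image', 'z_map', 'fx', 'fy', 'cx', 'cy', 'T']
0.1 [ 0.1472176  -0.63249168  0.24457557] [[ 9.73933030e-01  2.26835374e-01 -4.06852758e-04]
 [ 2.26835739e-01 -9.73931508e-01  1.72202197e-03]
 [-5.63122204e-06 -1.76942282e-03 -9.99998435e-01]] 1.0012220613546756
```

View pics/top0.png

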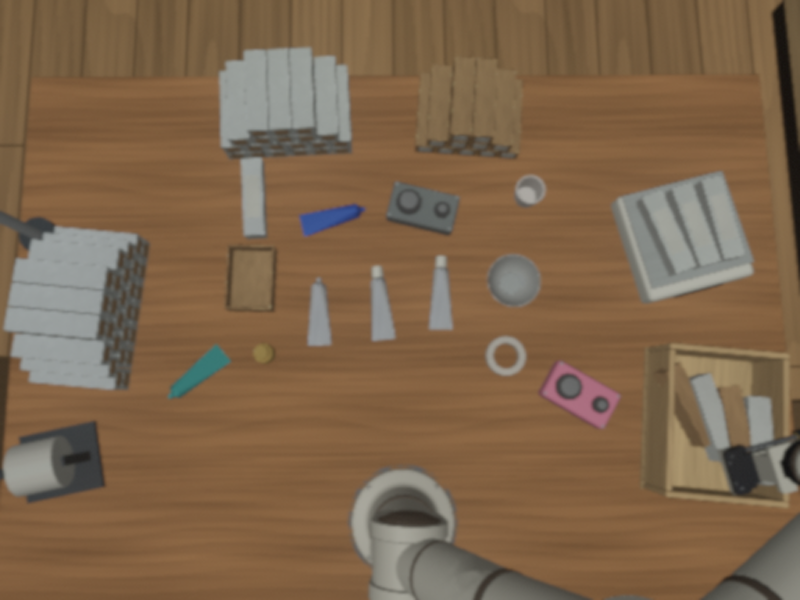

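View pics/scene0.png

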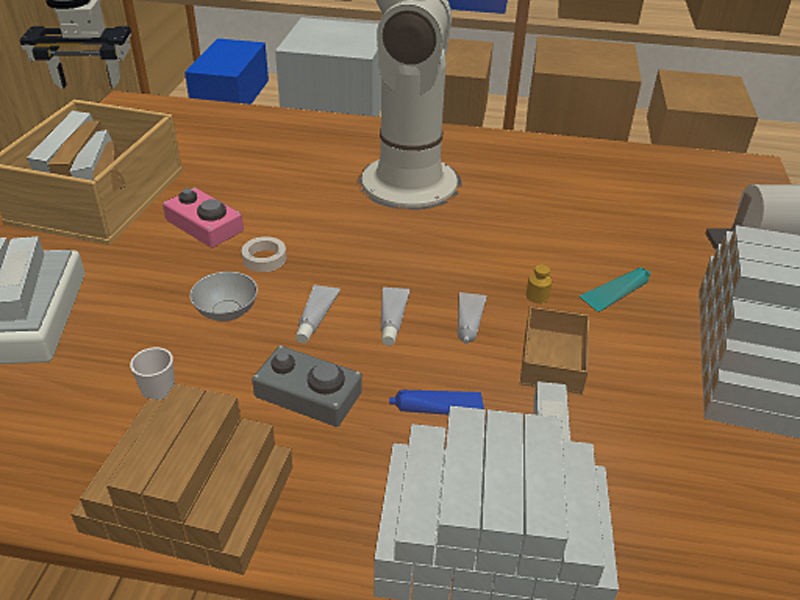

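Top view: the three silver tubes are at (318,312), (382,303) and (441,293). The left one ends in a thin neck and the other two have white caps. Blue (333,219) and turquoise (200,372) are look-alikes. The grey panel is at (423,208), with its big button at (409,201), and the bowl is at (515,279). I'll measure these and enlarge the tubes.

```bash
cat > h.py <<'E'
import numpy as np,cv2
def world(c):
    z=c["z_map"].astype(float); v,u=np.indices(z.shape)
    P=np.stack([(u-c["cx"])/c["fx"]*z,-(v-c["cy"])/c["fy"]*z,-z],-1)
    return P@c["T"][:3,:3].T+c["T"][:3,3]
def proj(c,p):
    q=(np.asarray(p)-c["T"][:3,3])@c["T"][:3,:3]
    return np.stack([c["fx"]*q[:,0]/-q[:,2]+c["cx"],-c["fy"]*q[:,1]/-q[:,2]+c["cy"]],-1)
E
python3 - <<'E'
from h import *
W={n:world(np.load(n+".npz")) for n in("top","scene")}
t=np.load("top.npz")
def at(u,v): return W["top"][int(v/1.5625),int(u/1.5625)]
for k,(u,v) in dict(tubeL=(318,312),neck=(318,283),tubeM=(382,303),tubeR=(441,293),bowl=(515,279),big=(409,201),small=(443,209),pot=(530,190)).items(): print(k,at(u,v).round(3))
# clusters
def pts(n,c,r,zl,zh):
    P=W[n].reshape(-1,3); return P[(np.hypot(*(P[:,:2]-c).T)<r)&(P[:,2]>zl)&(P[:,2]<zh)]
for n in W:
    print(n)
    for nm,(u,v),r,zl,zh in [("tube",(318,312),.085,.008,.06),("tubeM",(382,303),.085,.008,.06),("bowlrim",(515,279),.08,.036,.06),("big",(409,201),.033,.061,.08),("small",(443,209),.02,.061,.08)]:
        p=pts(n,at(u,v)[:2],r,zl,zh)
        if len(p)<3: print(nm,len(p)); continue
        (cx,cy),rad=cv2.minEnclosingCircle(p[:,:2].astype(np.float32))
        rr=cv2.minAreaRect(p[:,:2].astype(np.float32))
        print(nm,len(p),p.mean(0).round(3),"circ",round(cx,3),round(cy,3),round(rad,3),"z",p[:,2].max().round(3),"rect",np.round(rr[0],3),np.round(rr[1],3),round(rr[2],1))
print("table z",np.median(W["top"][230:250,200:250,2]),np.median(W["scene"][225:250,170:200,2]))
s=np.load("scene.npz")["image"]; a=s[165:235,180:330]; b=t["image"][150:235,180:310]
f=lambda i:cv2.resize(i,(800,290),interpolation=cv2.INTER_CUBIC)
cv2.imwrite("pics/crop.png",np.vstack([f(a),f(b)]))
E
```

```text
tubeL [0.441 0.179 0.024]
neck [0.502 0.178 0.031]
tubeM [0.461 0.039 0.021]
tubeR [ 0.481 -0.091  0.023]
bowl [ 0.514 -0.256  0.004]
big [ 0.676 -0.02   0.068]
small [ 0.659 -0.094  0.066]
pot [ 0.717 -0.298  0.009]
top
tube 424 [0.444 0.178 0.019] circ 0.442 0.176 0.082 z 0.041 rect [0.44  0.179] [0.128 0.153] 35.7
tubeM 469 [0.46  0.044 0.02 ] circ 0.459 0.043 0.082 z 0.037 rect [0.458 0.045] [0.151 0.12 ] 41.0
bowlrim 196 [ 0.509 -0.253  0.043] circ 0.503 -0.245 0.058 z 0.054 rect [ 0.504 -0.246] [0.111 0.113] 1.7
big 117 [ 0.678 -0.02   0.067] circ 0.676 -0.02 0.027 z 0.075 rect [ 0.679 -0.021] [0.044 0.043] 45.3
small 38 [ 0.659 -0.093  0.066] circ 0.658 -0.091 0.017 z 0.076 rect [ 0.658 -0.091] [0.026 0.03 ] 70.8
scene
tube 383 [0.463 0.178 0.02 ] circ 0.453 0.185 0.068 z 0.034 rect [0.454 0.178] [0.044 0.133] 89.8
tubeM 410 [0.482 0.046 0.02 ] circ 0.471 0.051 0.075 z 0.035 rect [0.472 0.048] [0.144 0.045] 9.3
bowlrim 284 [ 0.498 -0.249  0.042] circ 0.507 -0.245 0.06 z 0.049 rect [ 0.508 -0.246] [0.117 0.114] 56.7
big 179 [ 0.685 -0.019  0.067] circ 0.683 -0.018 0.022 z 0.071 rect [ 0.684 -0.019] [0.04  0.037] 12.9
small 43 [ 0.666 -0.092  0.066] circ 0.665 -0.091 0.01 z 0.07 rect [ 0.665 -0.092] [0.017 0.017] 13.6
table z 0.0007630744578814852 0.04519766150894694
```

View pics/crop.png

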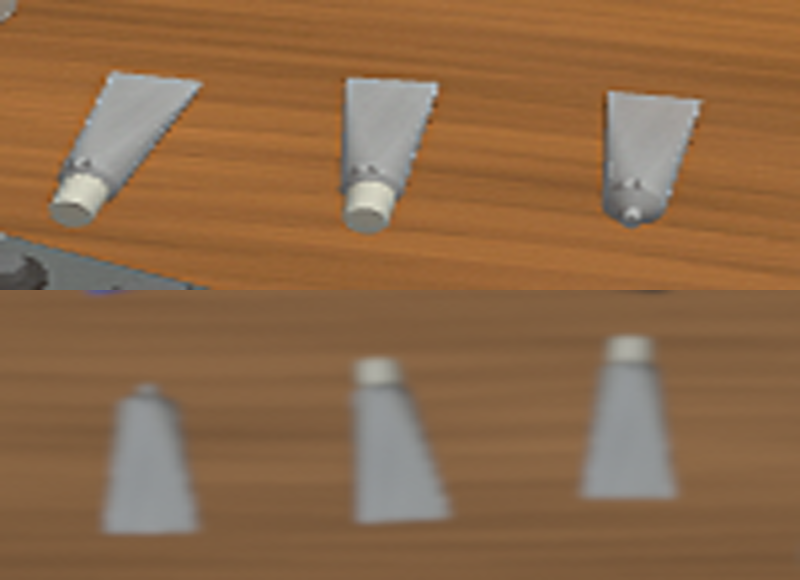

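Crop: the left tube in the top view (right in the scene view) shows a bare neck, and the other two have white caps. That puts tube_uncapped at about (0.445, 0.178). The bowl is at (0.505,-0.246) and the big button at (0.680,-0.019). Next I raise the arm, close the fingers and swing in.

{"name": "apply_moves", "arguments": {"targets": "0 0 0.03 0 0 0 255; 0.02 0.02 0.055 0 0 0 255; 0.045 0.04 0.055 0 0 0 255; 0.07 0.06 0.055 0 0 0 255; 0.09 0.08 0.055 0 0 0 255; 0.11 0.1 0.055 0 0 0 255; 0.13 0.12 0.055 0 0 0 255; 0.15 0.14 0.055 0 0 0 255; 0.17 0.16 0.055 0 0 0 255; 0.19 0.18 0.055 0 0 0 255; 0.21 0.2 0.055 0 0 0 255; 0.23 0.22 0.055 0 0 0 255; 0.25 0.24 0.055 0 0 0 255; 0.27 0.26 0.055 0 0 0 255; 0.3 0.28 0.055 0 0 0 255"}}

```text
t: 1.35
tool_pos: [0.4464, -0.3526, 0.3001]
ee_rot: [[0.974, 0.225, -0.002], [0.225, -0.974, -0.0], [-0.002, -0.0, -1.0]]
contact_force: [0.5, -1.0, -0.2]
grip_width: 0.011
grip_force: 0.0
```

```bash
python3 -c "
from station import env
o=env.get_obs();print(o['t'],o['q'],o['tool_pos'],o['ee_rot'].round(3).tolist(),o['contact_force'],o['grip_width'])"
```

```text
1.35 [ 1.1100243   0.33129987 -0.61184941  1.69020492  0.20439565  1.18614708
 -0.89784816] [ 0.44639    -0.35261436  0.30011574] [[0.974, 0.225, -0.002], [0.225, -0.974, -0.0], [-0.002, -0.0, -1.0]] [ 0.49879525 -0.98797913 -0.18089799] 0.01099002694275991
```

{"name": "apply_moves", "arguments": {"targets": "0 0.03 0 0 0 0 255; 0 0.065 0 0 0 0 255; 0 0.1 0 0 0 0 255; 0 0.135 0 0 0 0 255; 0 0.17 0 0 0 0 255; 0 0.205 0 0 0 0 255; 0 0.24 0 0 0 0 255; 0 0.275 0 0 0 0 255; 0 0.31 0 0 0 0 255; 0 0.345 0 0 0 0 255; 0 0.38 0 0 0 0 255; 0 0.415 0 0 0 0 255; 0 0.45 0 0 0 0 255; 0 0.485 0 0 0 0 255; 0 0.51 0 0 0 0 255; 0 0.53 0 0 0 0 255; 0 0.53 -0.03 0 0 0 255; 0 0.53 -0.06 0 0 0 255; 0 0.53 -0.09 0 0 0 255; 0 0.53 -0.12 0 0 0 255"}}

```text
t: 3.02
tool_pos: [0.4471, 0.177, 0.1791]
ee_rot: [[0.974, 0.227, 0.0], [0.227, -0.974, -0.0], [-0.0, 0.0, -1.0]]
contact_force: [-0.3, -1.0, -0.5]
grip_width: 0.006
grip_force: 0.0
```

```bash
python3 - <<'E'
from station import env
from h import *
o=env.get_obs();print(o['t'],o['q'].round(2),o['tool_pos'].round(4),o['contact_force'].round(1))
c=env.camera("scene");cv2.imwrite("pics/s1.png",cv2.resize(c["image"][80:290,150:430],(800,600),interpolation=cv2.INTER_CUBIC))
E
```

```text
3.0167 [ 0.33  0.39 -0.9   2.02  0.38  0.91 -2.12] [0.4471 0.177  0.1791] [-0.3 -1.  -0.5]
```

View pics/s1.png

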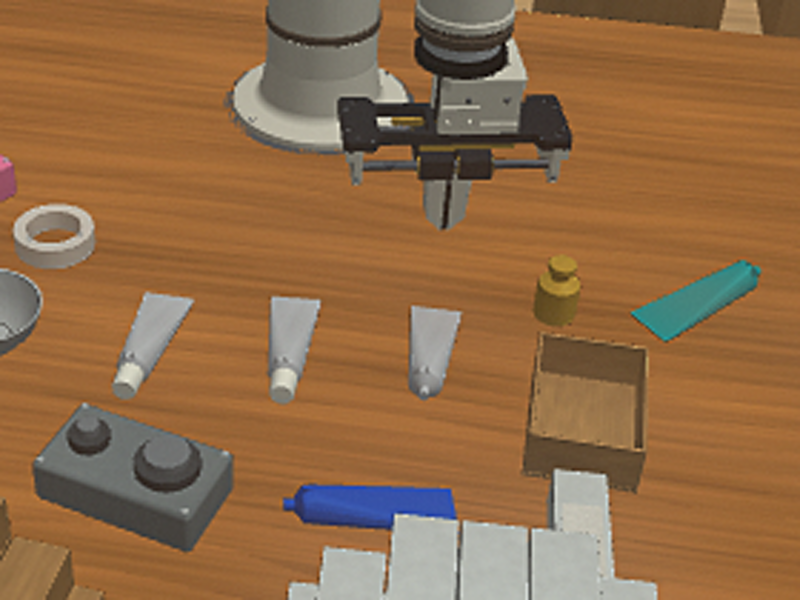

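The closed fingers, at about (445,225) in the crop, are in line above the uncapped tube at (430,350). I'll descend to about 4 cm clear and hold.

{"name": "apply_moves", "arguments": {"targets": "0 0 -0.03 0 0 0 255; 0 0 -0.06 0 0 0 255; 0 0 -0.08 0 0 0 255; 0 0 -0.095 0 0 0 255; 0 0 -0.095 0 0 0 255; 0 0 -0.095 0 0 0 255; 0 0 -0.095 0 0 0 255; 0 0 -0.095 0 0 0 255; 0 0 -0.095 0 0 0 255; 0 0 -0.095 0 0 0 255; 0 0 -0.095 0 0 0 255; 0 0 -0.095 0 0 0 255; 0 0 -0.095 0 0 0 255; 0 0 -0.095 0 0 0 255; 0 0 -0.095 0 0 0 255; 0 0 -0.095 0 0 0 255; 0 0 -0.095 0 0 0 255; 0 0 -0.095 0 0 0 255; 0 0 -0.095 0 0 0 255; 0 0 -0.095 0 0 0 255"}}

```text
t: 4.73
tool_pos: [0.4474, 0.177, 0.0855]
ee_rot: [[0.974, 0.227, -0.0], [0.227, -0.974, 0.0], [-0.0, -0.0, -1.0]]
contact_force: [0.3, 0.8, -0.7]
grip_width: 0.006
grip_force: 0.0
```

```bash
python3 - <<'E'
from station import env
from h import *
c=env.camera("scene");cv2.imwrite("pics/s2.png",cv2.resize(c["image"][130:250,230:390],(800,600),interpolation=cv2.INTER_CUBIC))
E
```

```text
(no output)
```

View pics/s2.png

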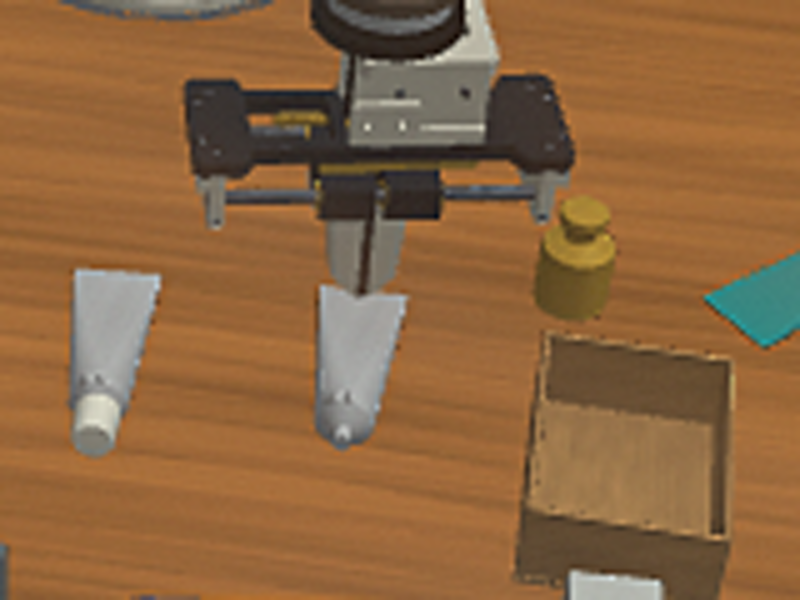

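The tip at (362,292) stands above the tube's middle, about 4 cm clear. I'll go down another 8 mm and hold for well over 2 s.

{"name": "apply_moves", "arguments": {"targets": "0 0 -0.008 0 0 0 255; 0 0 -0.008 0 0 0 255; 0 0 -0.008 0 0 0 255; 0 0 -0.008 0 0 0 255; 0 0 -0.008 0 0 0 255; 0 0 -0.008 0 0 0 255; 0 0 -0.008 0 0 0 255; 0 0 -0.008 0 0 0 255; 0 0 -0.008 0 0 0 255; 0 0 -0.008 0 0 0 255; 0 0 -0.008 0 0 0 255; 0 0 -0.008 0 0 0 255; 0 0 -0.008 0 0 0 255; 0 0 -0.008 0 0 0 255; 0 0 -0.008 0 0 0 255; 0 0 -0.008 0 0 0 255; 0 0 -0.008 0 0 0 255; 0 0 -0.008 0 0 0 255; 0 0 -0.008 0 0 0 255; 0 0 -0.008 0 0 0 255"}}

```text
t: 6.45
tool_pos: [0.4475, 0.1769, 0.0775]
ee_rot: [[0.974, 0.227, 0.0], [0.227, -0.974, -0.0], [0.0, 0.0, -1.0]]
contact_force: [-0.2, -0.3, 0.2]
grip_width: 0.002
grip_force: 0.0
```

{"name": "apply_moves", "arguments": {"targets": "0 0 0 0 0 0 255; 0 0 0 0 0 0 255; 0 0 0 0 0 0 255; 0 0 0 0 0 0 255; 0 0 0 0 0 0 255; 0 0 0 0 0 0 255; 0 0 0 0 0 0 255; 0 0 0 0 0 0 255; 0 0 0 0 0 0 255; 0 0 0 0 0 0 255; 0 0 0.03 0 0 0 255; 0 0 0.065 0 0 0 255; 0 0 0.1 0 0 0 255; 0 0 0.135 0 0 0 255; 0 0 0.16 0 0 0 255; 0.01 -0.03 0.16 0 0 0 255; 0.01 -0.065 0.16 0 0 0 255; 0.02 -0.1 0.16 0 0 0 255; 0.02 -0.135 0.16 0 0 0 255; 0.02 -0.17 0.16 0 0 0 255"}}

```text
t: 8.12
tool_pos: [0.4675, 0.0053, 0.2378]
ee_rot: [[0.974, 0.227, 0.001], [0.227, -0.974, -0.0], [0.001, 0.0, -1.0]]
contact_force: [-0.1, 0.1, -0.2]
grip_width: 0.003
grip_force: 0.0
```

{"name": "apply_moves", "arguments": {"targets": "0.005 -0.035 0 0 0 0 255; 0.01 -0.07 0 0 0 0 255; 0.015 -0.105 0 0 0 0 255; 0.02 -0.14 0 0 0 0 255; 0.025 -0.175 0 0 0 0 255; 0.03 -0.21 0 0 0 0 255; 0.035 -0.235 0 0 0 0 255; 0.038 -0.252 0 0 0 0 255; 0.038 -0.252 -0.03 0 0 0 255; 0.038 -0.252 -0.06 0 0 0 255; 0.038 -0.252 -0.09 0 0 0 255; 0.038 -0.252 -0.115 0 0 0 255; 0.038 -0.252 -0.13 0 0 0 255; 0.038 -0.252 -0.14 0 0 0 255; 0.038 -0.252 -0.14 0 0 0 255; 0.038 -0.252 -0.14 0 0 0 255"}}

```text
t: 9.45
tool_pos: [0.5058, -0.2444, 0.0977]
ee_rot: [[0.974, 0.228, -0.0], [0.228, -0.974, 0.001], [0.0, -0.001, -1.0]]
contact_force: [0.1, -0.3, 0.6]
grip_width: 0.003
grip_force: 0.0
```

```bash
python3 - <<'E'
from station import env
from h import *
c=env.camera("scene");cv2.imwrite("pics/s3.png",cv2.resize(c["image"][100:280,70:310],(800,600),interpolation=cv2.INTER_CUBIC))
E
```

```text
(no output)
```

View pics/s3.png

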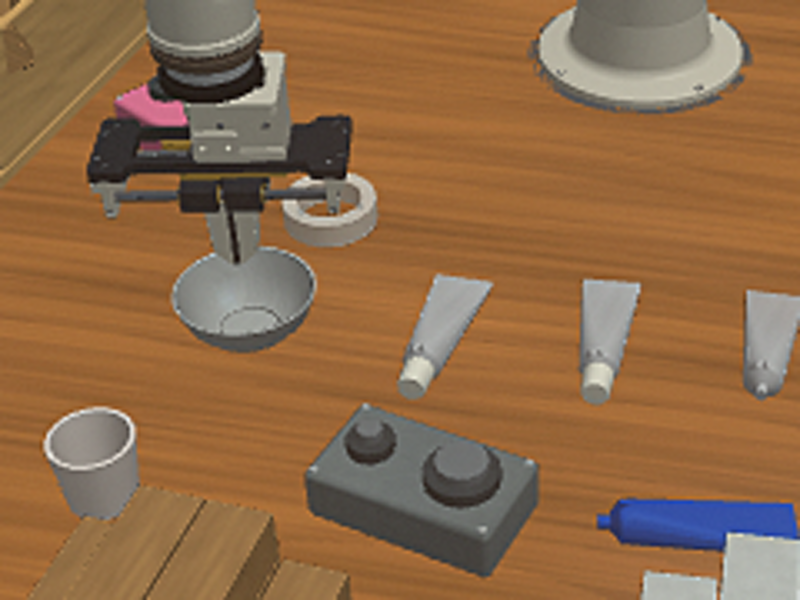

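The fingertips at (237,262) are over the bowl's mouth, centred at (245,285), about 3.4 cm above the rim. I'll hold here.

{"name": "apply_moves", "arguments": {"targets": "0 0 0 0 0 0 255; 0 0 0 0 0 0 255; 0 0 0 0 0 0 255; 0 0 0 0 0 0 255; 0 0 0 0 0 0 255; 0 0 0 0 0 0 255; 0 0 0 0 0 0 255; 0 0 0 0 0 0 255; 0 0 0 0 0 0 255; 0 0 0 0 0 0 255; 0 0 0 0 0 0 255; 0 0 0 0 0 0 255; 0 0 0 0 0 0 255; 0 0 0 0 0 0 255; 0 0 0 0 0 0 255; 0 0 0 0 0 0 255; 0 0 0 0 0 0 255; 0 0 0 0 0 0 255; 0 0 0 0 0 0 255; 0 0 0 0 0 0 255"}}

```text
t: 11.17
tool_pos: [0.5054, -0.2451, 0.0975]
ee_rot: [[0.974, 0.227, 0.0], [0.227, -0.974, -0.0], [0.0, 0.0, -1.0]]
contact_force: [0.1, -0.2, 1.0]
grip_width: 0.001
grip_force: 0.0
```

{"name": "apply_moves", "arguments": {"targets": "0 0 0 0 0 0 255; 0 0 0 0 0 0 255; 0 0 0 0 0 0 255; 0 0 0 0 0 0 255; 0 0 0 0 0 0 255; 0 0 0 0 0 0 255; 0 0 0 0 0 0 255; 0 0 0 0 0 0 255; 0 0 0 0 0 0 255; 0 0 0 0 0 0 255; 0 0 0 0 0 0 255; 0 0 0 0 0 0 255; 0 0 0.03 0 0 0 255; 0 0 0.065 0 0 0 255; 0 0 0.1 0 0 0 255; 0.02 0.025 0.1 0 0 0 255; 0.04 0.055 0.1 0 0 0 255; 0.06 0.085 0.1 0 0 0 255; 0.08 0.11 0.1 0 0 0 255; 0.1 0.135 0.1 0 0 0 255"}}

```text
t: 12.83
tool_pos: [0.6062, -0.1086, 0.1978]
ee_rot: [[0.974, 0.227, 0.0], [0.227, -0.974, -0.0], [0.0, 0.0, -1.0]]
contact_force: [0.8, -0.2, 0.2]
grip_width: 0.005
grip_force: 0.0
```

{"name": "apply_moves", "arguments": {"targets": "0.02 0.025 0 0 0 0 255; 0.04 0.05 0 0 0 0 255; 0.06 0.075 0 0 0 0 255; 0.0745 0.091 0 0 0 0 255; 0.0745 0.091 -0.03 0 0 0 255; 0.0745 0.091 -0.06 0 0 0 255; 0.0745 0.091 -0.085 0 0 0 255; 0.0745 0.091 -0.0975 0 0 0 255; 0.0745 0.091 -0.0975 0 0 0 255; 0.0745 0.091 -0.0975 0 0 0 255; 0.0745 0.091 -0.0975 0 0 0 255"}}

```text
t: 13.75
tool_pos: [0.6812, -0.0188, 0.1019]
ee_rot: [[0.974, 0.227, 0.003], [0.227, -0.974, 0.0], [0.003, 0.0, -1.0]]
contact_force: [-0.1, 0.1, 0.6]
grip_width: 0.007
grip_force: 0.0
```

```bash
python3 - <<'E'
from station import env
from h import *
o=env.get_obs();print(o["contact_force"])
c=env.camera("scene");cv2.imwrite("pics/s4.png",cv2.resize(c["image"][130:280,120:320],(800,600),interpolation=cv2.INTER_CUBIC))
E
```

```text
[-0.09915825  0.09480148  0.55955891]
```

View pics/s4.png

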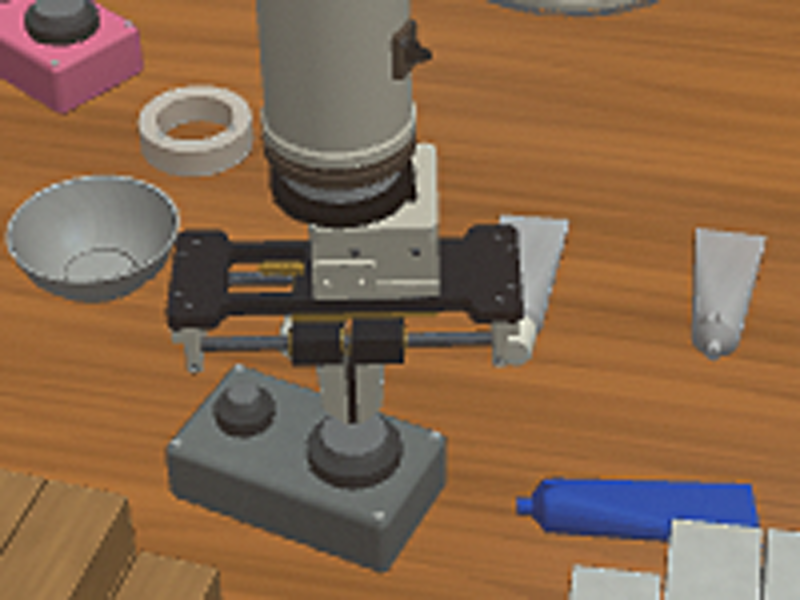

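The tip at (352,422) is centred over the large button at (355,440). I'll press slowly and watch the force.

{"name": "apply_moves", "arguments": {"targets": "0 0 -0.005 0 0 0 255; 0 0 -0.01 0 0 0 255; 0 0 -0.013 0 0 0 255; 0 0 -0.015 0 0 0 255; 0 0 -0.017 0 0 0 255; 0 0 -0.018 0 0 0 255; 0 0 -0.019 0 0 0 255; 0 0 -0.02 0 0 0 255; 0 0 -0.02 0 0 0 255; 0 0 -0.02 0 0 0 255; 0 0 -0.02 0 0 0 255; 0 0 -0.02 0 0 0 255"}}

```text
t: 14.8
tool_pos: [0.6799, -0.0193, 0.0802]
ee_rot: [[0.974, 0.227, -0.0], [0.227, -0.974, -0.0], [-0.0, 0.0, -1.0]]
contact_force: [-2.6, -1.3, 5.9]
grip_width: 0.008
grip_force: 2.7
```

{"name": "apply_moves", "arguments": {"targets": "0 0 -0.0005 0 0 0 255; 0 0 -0.001 0 0 0 255; 0 0 -0.001 0 0 0 255; 0 0 -0.001 0 0 0 255; 0 0 -0.001 0 0 0 255"}}

```text
t: 15.22
tool_pos: [0.68, -0.0193, 0.0801]
ee_rot: [[0.974, 0.227, 0.0], [0.227, -0.974, -0.001], [-0.0, 0.001, -1.0]]
contact_force: [-4.3, -2.0, 10.4]
grip_width: 0.004
grip_force: 5.3
```

The force rose to 10 N with no further travel, so the button is fully down. Releasing.

{"name": "apply_moves", "arguments": {"targets": "0 0 0.003 0 0 0 255; 0 0 0.008 0 0 0 255; 0 0 0.02 0 0 0 255; 0 0 0.05 0 0 0 255; 0 0 0.085 0 0 0 255; 0 0 0.12 0 0 0 255; 0 0 0.15 0 0 0 255; 0 0 0.15 0 0 0 255; 0 0 0.15 0 0 0 255; 0 0 0.15 0 0 0 255; 0 0 0.15 0 0 0 255; 0 0 0.15 0 0 0 255"}}

```text
t: 16.22
tool_pos: [0.679, -0.0191, 0.2273]
ee_rot: [[0.974, 0.227, -0.003], [0.227, -0.974, 0.0], [-0.003, -0.001, -1.0]]
contact_force: [-0.4, 0.6, -0.8]
grip_width: 0.009
grip_force: 0.0
```

```bash
python3 - <<'E'
from station import env
from h import *
c=env.camera("scene");W=world(c).reshape(-1,3)
for p,r in(((.682,-.019),.015),((.662,-.092),.007)):
    print(np.median(W[np.hypot(*(W[:,:2]-p).T)<r][:,2]))
o=env.get_obs();print(o["t"],o["tool_pos"],o["contact_force"])
cv2.imwrite("pics/s5.png",c["image"])
E
```

```text
0.2350921628123831
0.06684064781213372
16.2667 [ 0.6791376  -0.01909979  0.22738773] [-0.47867264  0.14442702 -0.51831883]
```

View pics/s5.png

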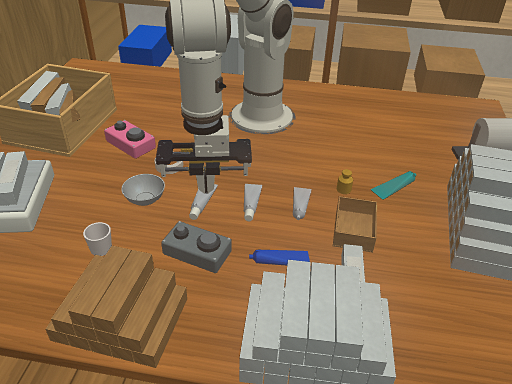

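The large button at (208,240) is up again, everything stands where it was, and the arm is clear. Handing in.

```bash
python3 -c "
from station import env
print(env.hand_in())"
```

```text
the job is handed in; nothing more can be done
None
```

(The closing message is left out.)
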